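# Call out a ready order at the dumpling stall

### The job

An order is ready: press the plunger of the brass call bell right down with the fingertips and let it up again, then point out the customer's dark red pot by holding the fingertips steady about three centimetres above its lid knob for two full seconds. Then point in the same way at the light-blue cup of spoons, about three centimetres above the middle of the spoons, and finish there, still pointing, without contact. Do not touch or move any of the pots, the cups, the kettle or the sauce bottle, and keep the hand well clear of the blue and the white pot so that nobody takes those.

Things in the scene. Friction and masses are not known exactly. Their poses are not given: they have to be found in the camera images.
- bell (a joint): plunger of the call bell, a spring slide straight down: 0 = up, 0.006 m = fully down; it needs about 1 N to start and 5 N to be fully down, and springs back by itself.
- bell_top (a point): centre of the plunger's flat round steel top (20 mm across), 62 mm above the counter when up, z up.
- bell_base: call bell, screwed to the counter: black foot 88 mm across and a brass dome 80 mm across rising to 45 mm, the steel plunger on top. Origin: centre of the underside; z up.
- pot_red: dark red enamel pot with a lid, loose, full, about 0.55 kg. Body 110 mm across (lid rim 116 mm), 118 mm tall to the top of the small black lid knob (24 mm across); two black wire loops stand out 74 mm from the centre at 58 mm height. Origin: centre of the underside; z up.
- pot_red_knob (a point): top of the dark red pot's lid knob, 118 mm above the counter, z up.
- pot_blue: blue enamel pot with a lid, loose, full, about 0.55 kg. Body 110 mm across (lid rim 116 mm), 118 mm tall to the top of the small black lid knob (24 mm across); two black wire loops stand out 74 mm from the centre at 58 mm height. Origin: centre of the underside; z up.
- pot_blue_knob (a point): top of the blue pot's lid knob, 118 mm above the counter, z up.
- pot_white: white enamel pot with a lid, loose, full, about 0.55 kg. Body 110 mm across (lid rim 116 mm), 118 mm tall to the top of the small black lid knob (24 mm across); two black wire loops stand out 74 mm from the centre at 58 mm height. Origin: centre of the underside; z up.
- pot_white_knob (a point): top of the white pot's lid knob, 118 mm above the counter, z up.
- spoon_cup: light-blue cup, 72 mm across at the mouth and 95 mm tall, with five steel spoons standing in it, bowls up, to 154 mm above the counter; loose, 0.35 kg, cup and spoons are one piece. Origin: centre of the underside; z up.
- spoon_cup_top (a point): point on the cup's axis level with the tops of the spoons, 154 mm above the counter, z up.
- chopstick_cup: cream cup of the same size with eight wooden chopsticks standing in it to 171 mm above the counter; loose, one piece. Not to be touched. Origin: centre of the underside.
- kettle: white enamel kettle at the left, 156 mm across, black bail handle to 191 mm, spout reaching 130 mm from the axis; loose. Not to be touched. Origin: centre of the underside.
- sauce: amber sauce bottle with a red cap, 60 mm across, 170 mm tall, at the right; loose. Not to be touched. Origin: centre of the underside.
There are look-alikes about, which are no part of the job. Leave any orange look-alike of the pot_blue alone.

How it is judged (in metres and radians):
On the way, in this order (a step that is already met when the one before it is completed fails the run):
1. the bell's plunger is pressed down by the fingers (at least 4 of 6 mm) (value of joint bell above 0.004 m and contact force between the fingers and bell_base above 0.5 N), for 0.03 s.
2. the plunger is up again (value of joint bell below 0.001 m), for 0.1 s.
3. the fingers dwell just above the dark red pot's knob (grasp point within 40 mm of its axis and 5 to 95 mm above it) for 1.6 s (horizontal distance between the grasp point and pot_red_knob below 0.04 m and z of the grasp point in the frame of pot_red_knob between 0.005 and 0.095 m), for 1.6 s.
At the end, for the whole second after the job is handed in: The hand still points at the spoon cup (grasp point within 40 mm of its axis, 5 to 95 mm above the spoon tops), touching nothing; the bell plunger is up (within 1 mm); all pots, cups, the kettle and the bottle stand upright within 10 mm of where they were (horizontal distance between the grasp point and spoon_cup_top below 0.04 m and z of the grasp point in the frame of spoon_cup_top between 0.005 and 0.095 m and value of joint bell below 0.001 m and distance of each of pot_red, pot_blue, pot_white, spoon_cup, chopstick_cup, kettle, sauce from where it was at the start of the episode below 0.01 m and angle between each of pot_red, pot_blue, pot_white, spoon_cup, chopstick_cup, kettle, sauce's own z axis and vertical below 0.1 rad).
It fails at once if the robot touches a pot, a cup, the kettle or the bottle (contact force between any of the fingers, the arm and pot_red above 0.3 N or contact force between any of the fingers, the arm and pot_blue above 0.3 N or contact force between any of the fingers, the arm and pot_white above 0.3 N or contact force between any of the fingers, the arm and spoon_cup above 0.3 N or contact force between any of the fingers, the arm and chopstick_cup above 0.3 N or contact force between any of the fingers, the arm and kettle above 0.3 N or contact force between any of the fingers, the arm and sauce above 0.3 N).
It fails at once if a pot, cup, the kettle or the bottle is moved or lifted by 10 mm or more (distance of any of pot_red, pot_blue, pot_white, spoon_cup, chopstick_cup, kettle, sauce from where it was at the start of the episode above 0.01 m).
It fails at once if the fingers are brought close to the knob of the blue or the white pot (grasp point within 60 mm) (distance between the grasp point and pot_blue_knob below 0.06 m or distance between the grasp point and pot_white_knob below 0.06 m).
It also fails if it takes over 42 s, if anything falls off the work surface, if the arm or the gripper's body presses on something with over 40 N, if the wrist force passes 120 N, or if a joint passes its speed limit or range.

### The arm

A 6-joint arm with a two-finger parallel gripper is mounted at the origin on the work surface. World frame = base frame: x ahead of the robot, y to its left, z up, the work surface at z = 0. Lengths are in m, angles in degrees, forces in N, time in s.
With the tool pointing down it reaches from about 0.375 to 0.9 m from the base axis. Payload 3.1 kg.
Tool frame: the origin (TCP) lies midway between the tips of the shut fingers; the grasp point (between the pads) lies bot.hold_point_z behind it (bot.hold_point_z is the distance from the TCP to the grasp point, in m); z points along the fingers, y is the direction in which the jaws open and shut (so a half turn about z gives the same grasp; the last joint's range is limited). The gripper opens to 87 mm and grips with 3 to 60 N. Pads are 19 mm wide; open, the fingers measure 117 mm over their backs; the gripper's body (75 mm by 190 mm) begins 51 mm behind the grasp point.
Start: joints at [53.944, 30.224, 82.088, -0, 67.689, -10.227], TCP at [0.272, 0.563, 0.223] pointing down, gripper open.
Joint ranges: [-176.69, 176.69], [-43.24, 126.21], [12.49, 139.97], [-82, 262], [0, 151.66], [-163.58, 163.58]. Speed limits (degrees/s): [159.86, 159.86, 180, 180, 180, 180].

### API

Orientations are given as a 3x3 rotation matrix whose columns are the frame's x, y, z axes.
In Python, from rig import bot, vision gives the robot as it stands.
- The arm moves only by the shell command python3 -m inch 'ROWS'. ROWS is JSON, a list of rows, each a list of 5 numbers: the finger opening in mm, from 0 to 87, then the shift along the tool's x, y, z in mm, then the turn about the tool's z in rad. In form: [[hand, dx, dy, dz, roll], ...]. A call has 1 to 8 rows; each row is the pose to reach, as a shift and turn from the pose measured when the call began, along the tool's axes at that moment; what a row does not reach only later rows make up. A row lasts 1/10 s, in which the tool goes at most 50 mm and 8.59 degrees, less where a joint would pass 70% of its speed; a pose out of reach is approached as far as the arm can. A call with a gripper value outside its range is refused whole. The fingers move at their own pace and stop on an object; the grip force is fixed at half the most. Time passes only in rows, so rows that repeat a pose let the fingers close. It gives the time, the measured TCP pose, the force and the opening at its end, in the units of the state.
- bot.read_state(): the state, without advancing time (a new reading comes with each control period).
- vision.capture(name): name is "scene" or "top" or "wrist"; returns (picture, depth): 384x512x3 uint8, red, green, blue; 384x512 float32, m along the optical axis (not along the pixel's ray), 0 where there is no reading.
- vision.camera_model(name): a dict with "intrinsics" (3x3 intrinsics, pixels), "camera_from_world" (4x4, takes a point from world to camera coordinates). Camera axes: x right, y down, z forward; pixel columns grow to the right and rows downward; lengths in m; the calibration is good to about 2 mm. A picture is of the moment at which its call begins: read the wrist's pose just before it. camera_model takes no time and is no camera call; for the wrist camera it gives the pose at the moment of the call.
- bot.hand_in(): hands the job in, once; it reports no verdict.
The state is a dict: "time_s": time; "joint_positions": joint angles; "qvel": joint speeds; "tau": joint torques, N m; "position": TCP position; "tcp_rot": TCP orientation; "force": force on the tool from outside, world axes, zero at the start; "moment": the same for the moment, N m; "opening": opening from 0.0 (shut) to 1.0 (fully open).
Only numpy, scipy, OpenCV 4.12 (cv2) and the standard library are available. Lean on these libraries where they do the work, as an engineer would, in place of code of your own. Each camera call takes 0.05 s, during which the arm holds its last target. There are 200 camera calls.

## Working session

There is one attempt and no reset: what is moved stays moved. The work goes in short steps, Python scripts to look and compute and a shell command to move; the robot and the scene stay as the last step left them, time stands still between calls to the robot, and variables do not carry over. Pictures are saved under pics/ and viewed, about 8 in all and at most 12, crops included, and the job is handed in when it is done.

```bash
mkdir -p pics; cat > h.py <<'E'
import numpy as np, cv2
from rig import bot, vision
def cap(n):
    m=vision.camera_model(n); p,d=vision.capture(n)
    return p,d,np.array(m["intrinsics"]),np.array(m["camera_from_world"])
def world(d,K,T):
    h,w=d.shape; u,v=np.meshgrid(np.arange(w),np.arange(h))
    c=np.stack([(u-K[0,2])/K[0,0]*d,(v-K[1,2])/K[1,1]*d,d],-1)
    W=(c-T[:3,3])@T[:3,:3]; W[d==0]=np.nan
    return W
def onplane(u,v,z,K,T):
    r=T[:3,:3].T@np.linalg.solve(K,[u,v,1]); o=-T[:3,:3].T@T[:3,3]
    return o+r*(z-o[2])/r[2]
E
python3 - <<'E'
from h import *
for n in("top","scene"):
    p,d,K,T=cap(n); cv2.imwrite(f"pics/{n}0.png",p[...,::-1]); np.savez(f"{n}0.npz",p=p,d=d,K=K,T=T)
    print(n,np.round(-T[:3,:3].T@T[:3,3],3))
print(bot.hold_point_z); s=bot.read_state(); print(s["time_s"],np.round(s["tcp_rot"],3),s["position"])
E
```

```text
top [ 0.262 -0.008  1.204]
scene [ 0.726 -0.389  0.913]
0.0187
0.1 [[-0.9    0.436 -0.001]
 [ 0.436  0.9   -0.002]
 [ 0.    -0.002 -1.   ]] [0.27186704 0.56205162 0.22168425]
```

View pics/top0.png

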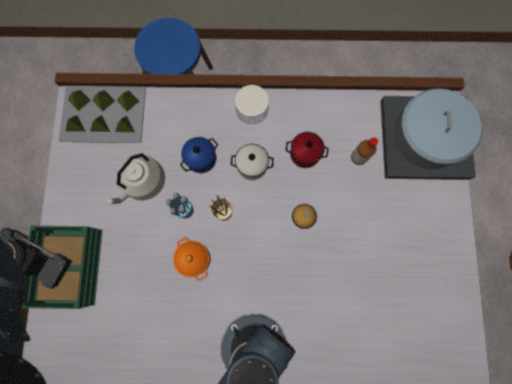

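View pics/scene0.png

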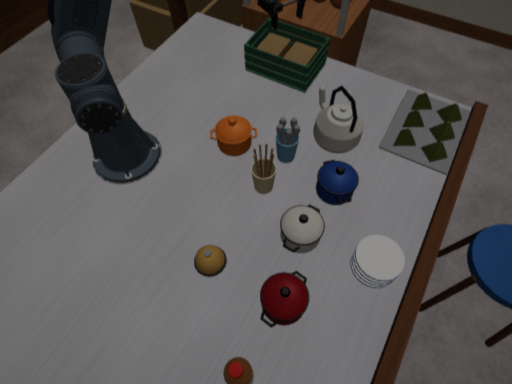

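The top view shows the brass bell at (304,216), the red pot at (307,149), the blue-cup spoons at (180,206), the chopsticks at (221,208), and blue, white and orange pots at (199,154), (252,160) and (191,259). The gripper is at far left (50,265). The scene view agrees: bell (210,260), red pot (285,298), spoon cup (287,140).

```bash
cat > m.py <<'E'
from h import *
def roi(n,boxes):
    f=np.load(n+"0.npz"); p,d,K,T=f["p"],f["d"],f["K"],f["T"]; W=world(d,K,T); hsv=cv2.cvtColor(p,cv2.COLOR_RGB2HSV)
    for k,(x0,y0,x1,y1,zlo,zhi) in boxes.items():
        w=W[y0:y1,x0:x1].reshape(-1,3); m=(w[:,2]>zlo)&(w[:,2]<zhi); w=w[m]
        print(n,k,len(w),"mid",np.round((w.min(0)+w.max(0))/2,3) if len(w) else "","med",np.round(np.median(w,0),3) if len(w) else "","ext",np.round(np.ptp(w,0),3) if len(w) else "", "zmax",np.nanmax(W[y0:y1,x0:x1,2]).round(3))
roi("top",dict(bell=(285,198,325,235,.05,.08),dome=(285,198,325,235,.015,.08),red=(283,125,332,172,.108,.13),redlid=(283,125,332,172,.085,.13),blue=(178,132,220,176,.108,.13),white=(228,140,276,182,.108,.13),spoon=(160,188,198,222,.1,.18),spoonrim=(160,188,198,222,.07,.1),chop=(206,190,238,224,.1,.19),kettle=(105,145,165,205,.05,.21),sauce=(345,130,385,170,.1,.2)))
roi("scene",dict(bell=(190,240,230,280,.052,.08),dome=(190,240,230,280,.015,.08),red=(255,265,315,330,.108,.13),spoon=(270,112,304,165,.1,.18),spoonrim=(270,112,304,165,.085,.1)))
E
python3 m.py; python3 - <<'E'
from h import *
a=[]
for n,(x,y) in (("top",(304,216)),("scene",(210,258))):
    p=cv2.imread(f"pics/{n}0.png"); a.append(cv2.resize(p[y-22:y+22,x-22:x+22],(380,380),interpolation=cv2.INTER_CUBIC))
p=cv2.imread("pics/top0.png"); a2=[cv2.resize(p[149-30:149+30,307-30:307+30],(380,380)),cv2.resize(p[206-30:206+30,190-30:190+30],(380,380))]
cv2.imwrite("pics/crop.png",cv2.resize(np.vstack([np.hstack(a),np.hstack(a2)]),(600,600)))
E
```

```text
top bell 28 mid [ 0.432 -0.167  0.063] med [ 0.432 -0.165  0.062] ext [0.017 0.017 0.01 ] zmax 0.068
top dome 411 mid [ 0.433 -0.164  0.042] med [ 0.428 -0.162  0.037] ext [0.076 0.075 0.053] zmax 0.068
top red 41 mid [ 0.655 -0.17   0.117] med [ 0.653 -0.17   0.115] ext [0.022 0.02  0.015] zmax 0.124
top redlid 626 mid [ 0.654 -0.171  0.105] med [ 0.651 -0.169  0.093] ext [0.098 0.094 0.039] zmax 0.124
top blue 40 mid [0.631 0.198 0.115] med [0.63  0.197 0.117] ext [0.02  0.021 0.011] zmax 0.121
top white 43 mid [0.609 0.017 0.116] med [0.608 0.018 0.117] ext [0.023 0.023 0.015] zmax 0.123
top spoon 200 mid [0.446 0.245 0.128] med [0.448 0.246 0.146] ext [0.066 0.063 0.055] zmax 0.155
top spoonrim 109 mid [0.446 0.245 0.085] med [0.447 0.245 0.09 ] ext [0.069 0.069 0.03 ] zmax 0.155
top chop 97 mid [0.44  0.113 0.137] med [0.444 0.116 0.146] ext [0.054 0.054 0.072] zmax 0.173
top kettle 1702 mid [0.534 0.396 0.122] med [0.535 0.382 0.101] ext [0.173 0.15  0.143] zmax 0.193
top sauce 286 mid [ 0.648 -0.362  0.137] med [ 0.639 -0.356  0.122] ext [0.059 0.058 0.073] zmax 0.173
scene bell 48 mid [ 0.434 -0.168  0.06 ] med [ 0.435 -0.168  0.062] ext [0.019 0.018 0.008] zmax 0.064
scene dome 667 mid [ 0.436 -0.168  0.04 ] med [ 0.442 -0.174  0.037] ext [0.077 0.076 0.049] zmax 0.064
scene red 91 mid [ 0.657 -0.171  0.114] med [ 0.658 -0.173  0.116] ext [0.023 0.022 0.012] zmax 0.12
scene spoon 368 mid [0.448 0.192 0.135] med [0.456 0.238 0.142] ext [0.069 0.162 0.07 ] zmax 0.171
scene spoonrim 125 mid [0.448 0.209 0.092] med [0.453 0.228 0.092] ext [0.07  0.14  0.014] zmax 0.171
```

View pics/crop.png

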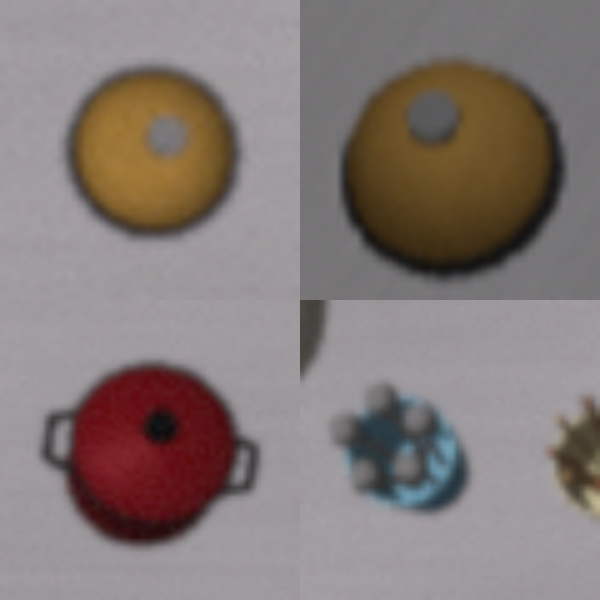

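Confirmed by the crop: the brass dome with the steel plunger, the red pot (dark red, black knob), and the light-blue cup with five spoons. The orange pot at (191,259) is the look-alike and will be left alone. World positions, from top and scene depth: bell (0.433,-0.167), red knob (0.656,-0.170), spoons (0.446,0.246).

```bash
cat > to.py <<'E'
import sys; from h import *
s=bot.read_state(); R=np.array(s["tcp_rot"]); p=np.array(s["position"])
print("t",s["time_s"],"at",np.round(p,4),"F",np.round(s["force"],2),"op",round(s["opening"],3),"q",np.round(s["joint_positions"],0))
for a in sys.argv[1:]: print(a,"->",np.round(R.T@(np.array(eval(a))-p)*1000,1))
E
python3 to.py .38,.25,.26 .38,.25,.30
```

```text
t 0.1 at [0.2719 0.5621 0.2217] F [ 0.32 -0.89 -0.68] op 1.0 q [ 54.  30.  82.   0.  68. -10.]
.38,.25,.26 -> [-233.3 -233.8  -38. ]
.38,.25,.30 -> [-233.3 -233.9  -78. ]
```

```bash
python3 -m inch '[[0,-10,-10,-38,0],[0,-45,-45,-38,0],[0,-80,-80,-38,0],[0,-115,-115,-38,0],[0,-150,-150,-38,0],[0,-185,-185,-38,0],[0,-215,-215,-38,0],[0,-233,-234,-38,0]]'; python3 to.py .433,-.167,.26
```

```text
time_s: 0.9
position: [0.38, 0.2473, 0.2598]
tcp_rot: [[-0.899, 0.438, -0.002], [0.438, 0.899, -0.003], [0.0, -0.003, -1.0]]
force: [0.4, 0.5, -0.8]
opening: 0.358
t 0.9 at [0.38   0.2473 0.2598] F [ 0.39  0.54 -0.79] op 0.358 q [ 19.  14. 103.  -0.  63. -45.]
.433,-.167,.26 -> [-228.9 -349.3    0.8]
```

```bash
python3 -m inch '[[0,-25,-38,0,0],[0,-50,-77,0,0],[0,-76,-116,0,0],[0,-102,-155,0,0],[0,-127,-194,0,0],[0,-152,-233,0,0],[0,-178,-272,0,0],[0,-200,-305,0,0]]'; python3 to.py .433,-.167,.18; 
```

```text
time_s: 1.7
position: [0.4263, -0.1169, 0.2606]
tcp_rot: [[-0.899, 0.439, -0.001], [0.439, 0.899, -0.003], [0.0, -0.003, -1.0]]
force: [1.1, -0.1, 0.5]
opening: 0.003
t 1.7 at [ 0.4263 -0.1169  0.2606] F [ 1.06 -0.08  0.5 ] op 0.003 q [-30.  13. 104.  -0.  63. -94.]
.433,-.167,.18 -> [-28.1 -41.8  80.7]
```

```bash
python3 -m inch '[[0,-14,-21,0,0],[0,-28,-42,0,0],[0,-28,-42,30,0],[0,-28,-42,60,0],[0,-28,-42,90,0],[0,-28,-42,110,0],[0,-28,-42,110,0]]'; python3 to.py .433,-.167,.075
python3 - <<'E'
from h import *
a=[]
for n in("wrist","scene"):
    p,d,K,T=cap(n); a.append(p)
    W=world(d,K,T); np.savez(n+"1.npz",p=p,W=W,K=K,T=T)
    h=T@[.433,-.167,.062,1]; g=K@h[:3]; print(n,g[:2]/g[2])
b=a[1]; b=cv2.resize(b[180:330,130:330],(512,384))
cv2.imwrite("pics/b1.png",cv2.resize(np.hstack([a[0],b]),(800,300))[...,::-1])
E
```

```text
time_s: 2.4
position: [0.4308, -0.1659, 0.1483]
tcp_rot: [[-0.898, 0.439, -0.007], [0.439, 0.898, 0.001], [0.007, -0.002, -1.0]]
force: [-0.2, 0.2, 0.5]
opening: 0.006
t 2.4 at [ 0.4308 -0.1659  0.1483] F [-0.17  0.15  0.52] op 0.006 q [-35.  25. 109.  -0.  46. -99.]
.433,-.167,.075 -> [-3.   0.1 73.2]
wrist [258.24159196 204.62028165]
scene [206.61184925 252.43807251]
```

View pics/b1.png

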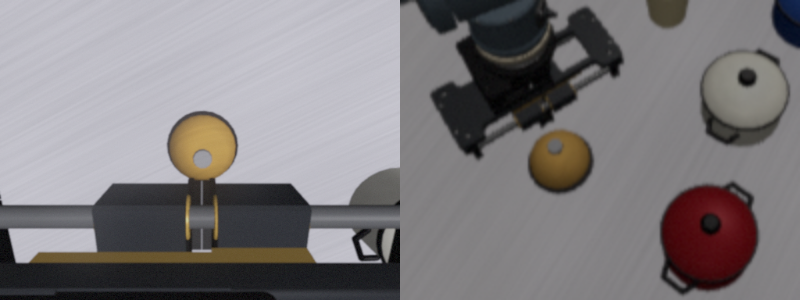

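Wrist view: plunger at (258,202) against a predicted (258,205), so the position is good. Descending.

```bash
python3 -m inch '[[0,-2,0,20,0],[0,-3,0,40,0],[0,-3,0,60,0],[0,-3,0,72,0],[0,-3,0,75,0],[0,-3,0,75,0]]'; python3 to.py .433,-.167,.055
```

```text
time_s: 3.1
position: [0.436, -0.169, 0.0764]
tcp_rot: [[-0.899, 0.439, -0.001], [0.439, 0.899, -0.003], [-0.001, -0.003, -1.0]]
force: [0.5, -0.5, 0.6]
opening: 0.006
t 3.1 at [ 0.436  -0.169   0.0764] F [ 0.49 -0.52  0.55] op 0.006 q [-35.  33. 112.  -0.  35. -99.]
.433,-.167,.055 -> [ 3.6  0.6 21.4]
```

```bash
python3 -m inch '[[0,2,0,5,0],[0,3,0,10,0],[0,3,0,14,0],[0,3,0,17,0],[0,3,0,19,0],[0,3,0,20,0],[0,3,0,20,0]]'; python3 to.py
```

```text
time_s: 3.8
position: [0.4333, -0.1677, 0.0565]
tcp_rot: [[-0.899, 0.439, -0.001], [0.439, 0.899, -0.003], [-0.0, -0.003, -1.0]]
force: [-1.0, 0.5, 4.5]
opening: 0.006
t 3.8 at [ 0.4333 -0.1677  0.0565] F [-1.02  0.48  4.54] op 0.006 q [-35.  35. 113.  -0.  32. -99.]
```

```bash
python3 -m inch '[[0,0,0,1.5,0],[0,0,0,3,0],[0,0,0,3,0],[0,0,0,3,0]]'; python3 -m inch '[[0,0,0,-5,0],[0,0,0,-15,0],[0,0,0,-30,0],[0,0,0,-60,0],[0,0,0,-100,0],[0,0,0,-135,0],[0,0,0,-160,0],[0,0,0,-160,0]]'; python3 to.py .656,-.170,.21
```

```text
time_s: 4.2
position: [0.4334, -0.1678, 0.0558]
tcp_rot: [[-0.899, 0.438, 0.0], [0.438, 0.899, -0.004], [-0.002, -0.003, -1.0]]
force: [-3.8, 2.1, 24.4]
opening: 0.005
time_s: 5.0
position: [0.4354, -0.1685, 0.2192]
tcp_rot: [[-0.899, 0.438, 0.007], [0.438, 0.899, -0.009], [-0.01, -0.005, -1.0]]
force: [0.6, -1.0, 0.1]
opening: 0.01
t 5.0 at [ 0.4354 -0.1685  0.2192] F [ 0.55 -0.98  0.1 ] op 0.01 q [-35.  18. 105.  -0.  57. -99.]
.656,-.170,.21 -> [-198.8   95.3   10.8]
```

The plunger hit its stop (24 N) and was released. Next, to the red pot, keeping high.

```bash
python3 -m inch '[[0,-25,12,5,0],[0,-60,29,5,0],[0,-98,47,5,0],[0,-136,65,5,0],[0,-170,82,5,0],[0,-190,91,5,0],[0,-199,95,5,0],[0,-199,95,5,0]]'; python3 to.py .656,-.170,.151
python3 - <<'E'
from h import *
a=[]
for n in("wrist","top"):
    p,d,K,T=cap(n); a.append(p)
    for k,c in dict(red=[.656,-.17,.118,1],bell=[.433,-.167,.062,1]).items():
        g=K@(T@c)[:3]; print(n,k,g[:2]/g[2])
b=cv2.resize(a[1][90:240,200:400],(512,384))
cv2.imwrite("pics/r1.png",cv2.resize(np.hstack([a[0],b]),(800,300))[...,::-1])
E
```

```text
time_s: 5.8
position: [0.6559, -0.1701, 0.2139]
tcp_rot: [[-0.899, 0.438, 0.005], [0.438, 0.899, -0.008], [-0.008, -0.005, -1.0]]
force: [-0.1, -0.4, -0.4]
opening: 0.003
t 5.8 at [ 0.6559 -0.1701  0.2139] F [-0.13 -0.39 -0.4 ] op 0.003 q [-24.  35.  75.  -0.  70. -88.]
.656,-.170,.151 -> [ 0.4  0.4 62.9]
wrist red [258.75331906 196.82492344]
wrist bell [143.3158471  -59.13752622]
top red [309.05303221 142.85174145]
top bell [306.53247491 213.10624577]
```

View pics/r1.png

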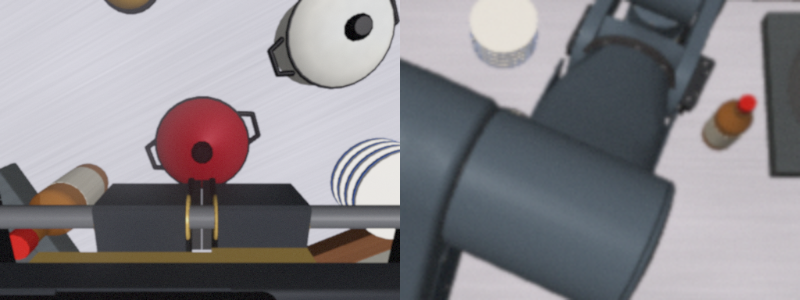

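The knob shows at wrist (259,194), predicted (259,197), so it agrees. Descend and dwell.

```bash
python3 -m inch '[[0,0,0,15,0],[0,0,0,32,0],[0,0,0,48,0],[0,0,0,58,0],[0,0,0,63,0],[0,0,0,63,0],[0,0,0,63,0],[0,0,0,63,0]]'; for i in 1 2 3; do python3 -m inch '[[0,0,0,0,0],[0,0,0,0,0],[0,0,0,0,0],[0,0,0,0,0],[0,0,0,0,0],[0,0,0,0,0],[0,0,0,0,0],[0,0,0,0,0]]'; done; python3 to.py
```

```text
time_s: 6.7
position: [0.6551, -0.1707, 0.1525]
tcp_rot: [[-0.899, 0.438, 0.005], [0.438, 0.899, -0.008], [-0.009, -0.005, -1.0]]
force: [-0.0, -0.2, 0.0]
opening: 0.005
time_s: 7.5
position: [0.655, -0.1708, 0.1525]
tcp_rot: [[-0.899, 0.438, 0.005], [0.438, 0.899, -0.008], [-0.009, -0.005, -1.0]]
force: [-0.2, -0.1, -0.5]
opening: 0.004
time_s: 8.3
position: [0.6551, -0.1707, 0.1525]
tcp_rot: [[-0.899, 0.438, 0.006], [0.438, 0.899, -0.008], [-0.009, -0.005, -1.0]]
force: [0.6, 0.2, -0.3]
opening: 0.005
time_s: 9.1
position: [0.655, -0.1708, 0.1525]
tcp_rot: [[-0.899, 0.438, 0.005], [0.438, 0.899, -0.008], [-0.009, -0.005, -1.0]]
force: [-0.3, -0.5, -0.3]
opening: 0.007
t 9.1 at [ 0.655  -0.1708  0.1525] F [-0.28 -0.49 -0.31] op 0.007 q [-24.  38.  78.  -0.  63. -88.]
```

Dwelled over 2.4 s. Now up, back in x, then across near the robot, away from the blue and white pots.

```bash
python3 -m inch '[[0,0,0,-20,0],[0,0,0,-55,0],[0,0,0,-95,0],[0,0,0,-115,0],[0,0,0,-120,0]]'; python3 to.py .44,-.14,.27
```

```text
time_s: 9.6
position: [0.656, -0.1704, 0.2763]
tcp_rot: [[-0.899, 0.438, 0.012], [0.438, 0.899, -0.011], [-0.016, -0.005, -1.0]]
force: [-0.1, 0.3, -0.8]
opening: 0.006
t 9.6 at [ 0.656  -0.1704  0.2763] F [-0.07  0.32 -0.83] op 0.006 q [-24.  31.  71.  -0.  77. -88.]
.44,-.14,.27 -> [207.6 -67.3   3.4]
```

```bash
python3 -m inch '[[0,25,-8,0,0],[0,60,-19,0,0],[0,95,-31,0,0],[0,130,-42,0,0],[0,165,-53,0,0],[0,190,-62,0,0],[0,205,-67,0,0],[0,208,-67,0,0]]'; python3 to.py .446,.246,.27
```

```text
time_s: 10.4
position: [0.4371, -0.1384, 0.2722]
tcp_rot: [[-0.898, 0.439, 0.008], [0.439, 0.898, -0.009], [-0.012, -0.005, -1.0]]
force: [0.9, 1.1, 0.5]
opening: 0.006
t 10.4 at [ 0.4371 -0.1384  0.2722] F [0.91 1.08 0.52] op 0.006 q [-31.  13. 102.  -0.  64. -95.]
.446,.246,.27 -> [160.7 349.3  -1.2]
```

```bash
python3 -m inch '[[0,12,26,0,0],[0,30,65,0,0],[0,49,106,0,0],[0,68,147,0,0],[0,87,188,0,0],[0,106,229,0,0],[0,125,270,0,0],[0,140,305,0,0]]'; python3 -m inch '[[0,10,22,0,0],[0,18,39,0,0],[0,20,44,0,0],[0,20,44,0,0]]'; python3 to.py .446,.246,.188
python3 - <<'E'
from h import *
p,d,K,T=cap("wrist"); g=K@(T@[.446,.246,.154,1])[:3]; print(g[:2]/g[2])
W=world(d,K,T); m=(W[...,2]>.12)&(W[...,2]<.165)&(np.hypot(W[...,0]-.446,W[...,1]-.246)<.06); w=W[m]; print(m.sum(),(w.min(0)+w.max(0))/2,w.max(0)[2])
cv2.imwrite("pics/s1.png",p[...,::-1])
E
```

```text
time_s: 11.2
position: [0.4454, 0.1999, 0.2685]
tcp_rot: [[-0.899, 0.438, 0.008], [0.438, 0.899, -0.009], [-0.011, -0.004, -1.0]]
force: [1.2, -0.7, 0.9]
opening: 0.008
time_s: 11.6
position: [0.4468, 0.2487, 0.2674]
tcp_rot: [[-0.9, 0.437, 0.007], [0.436, 0.9, -0.009], [-0.011, -0.005, -1.0]]
force: [-1.4, -0.3, 1.0]
opening: 0.004
t 11.6 at [0.4468 0.2487 0.2674] F [-1.43 -0.32  1.01] op 0.004 q [ 17.  18.  95.  -1.  66. -47.]
.446,.246,.188 -> [ 0.4 -2.4 79.4]
[255.44579769 191.34619279]
2126 [0.4458021  0.24698994 0.1386241 ] 0.155199291891728
```

View pics/s1.png

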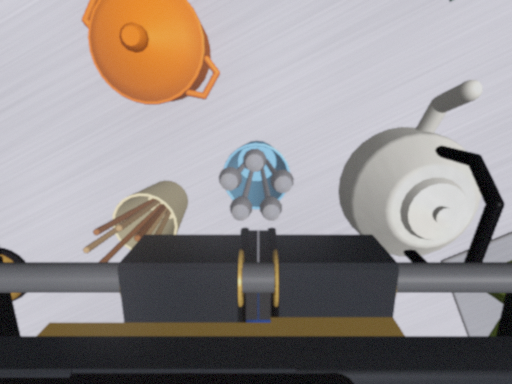

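Spoons are centred near (256,190), as predicted (255,191). The chopsticks are at left (135,225), the kettle at right, both lower than the gripper body will be (~0.258 against 0.191).

```bash
python3 -m inch '[[0,0,-2,15,0],[0,0,-2,35,0],[0,0,-2,54,0],[0,0,-2,68,0],[0,0,-2,76,0],[0,0,-2,79,0],[0,0,-2,79,0],[0,0,-2,79,0]]'; python3 -m inch '[[0,0,0,0,0],[0,0,0,0,0],[0,0,0,0,0],[0,0,0,0,0],[0,0,0,0,0]]'; python3 to.py
python3 - <<'E'
from h import *
p,d,K,T=cap("scene"); W=world(d,K,T)
W0=world(np.load("scene0.npz")["d"],K,T)
for k,b in dict(red=(255,265,315,330),white=(278,200,328,252),blue=(314,158,360,204),kettle=(312,85,365,152),bell=(190,240,230,280)).items():
    s=np.s_[b[1]:b[3],b[0]:b[2]]; f=lambda V:np.round(np.mean(V[s][V[s][...,2]>.03],0),4); print(k,f(W0),f(W))
cv2.imwrite("pics/f.png",p[...,::-1])
E
```

```text
time_s: 12.45
position: [0.447, 0.2454, 0.1892]
tcp_rot: [[-0.899, 0.438, 0.009], [0.438, 0.899, -0.009], [-0.012, -0.005, -1.0]]
force: [0.5, -0.1, 0.4]
opening: 0.004
time_s: 12.95
position: [0.447, 0.2454, 0.1892]
tcp_rot: [[-0.899, 0.438, 0.009], [0.438, 0.899, -0.009], [-0.012, -0.005, -1.0]]
force: [0.1, -0.6, -0.6]
opening: 0.007
t 12.95 at [0.447  0.2454 0.1892] F [ 0.07 -0.61 -0.64] op 0.007 q [ 17.  24. 101.  -1.  55. -47.]
red [ 0.6594 -0.1785  0.0863] [ 0.6594 -0.1786  0.0862]
white [0.6149 0.0032 0.0835] [0.6149 0.0033 0.0838]
blue [0.6366 0.1801 0.0814] [0.6364 0.18   0.0812]
kettle [0.5549 0.37   0.0937] [0.5537 0.3674 0.0989]
bell [ 0.4379 -0.1704  0.041 ] [ 0.4375 -0.1702  0.0408]
```

View pics/f.png

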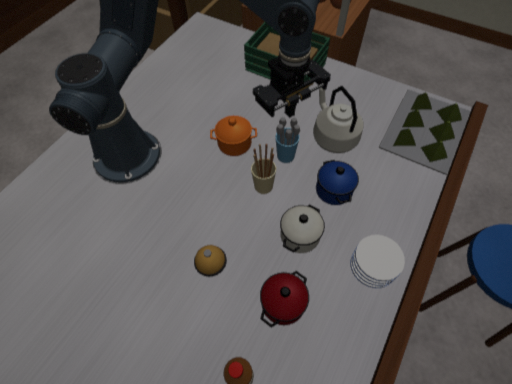

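The fingertips are above the spoons at about (290,110). Everything stands where it was; the small change in the kettle figure comes from the gripper entering its box.

```bash
python3 -c "
from rig import bot; print(bot.hand_in())"
```

```text
the job is handed in; nothing more can be done
None
```

I pressed and released the bell, pointed at the dark red pot, and handed the job in with the fingertips still pointing at the light-blue spoon cup. The hand-in gives no verdict, so these are my own readings.

- **Bell:** I pressed the plunger onto its stop, with 24 N at the wrist and the tip at 0.056 m. In the final picture the bell's average height matches the start to within 0.2 mm. That average only roughly confirms that the plunger is up.
- **Red pot:** I held the fingertips about 34 mm above the knob for over 2.4 s.
- **Spoon cup:** The fingertips ended about 35 mm above the spoon tops and within 2 mm of the cup's axis. The force reading was only noise, under 1 N.
- **Other things:**
  - The red, white and blue pots' average positions match the start to within 0.3 mm.
  - The kettle's figure shifted by 1–5 mm. I put this down to the gripper coming into its image window; the picture shows it in place.
  - I checked the cups and the sauce bottle only by eye in the final picture, and they look unmoved.
- **Time:** The job took about 13 s of the 42 s allowed. No check failed.

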